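# Close the coffee canister and turn the sign to the cup

## Robot

A 6-joint arm with a two-finger parallel gripper is mounted at the origin on the work surface. World frame = base frame: x ahead of the robot, y to its left, z up, the work surface at z = 0. Lengths are in m, angles in rad, forces in N, time in s.
With the tool pointing down it reaches from about 0.275 to 0.825 m from the base axis. Payload 4.9 kg.
Tool frame: the origin (TCP) lies at the very end of the fingers, on their centre line; the grasp point (between the pads) lies 19 mm behind it; z points along the fingers, y is the line along which they close (so a half turn about z gives the same grasp; the last joint's range is limited). The gripper opens to 85 mm and grips with 20 to 120 N. Pads are 22 mm wide; open, the fingers measure 114 mm over their backs; the gripper's body (76 mm by 85 mm) begins 54 mm behind the grasp point. The pads swing forward as they close: fully open they stand 13 mm farther back than shut.
Start: joints at [-1.335, 0.326, -0.193, 1.052, 0, 1.437], TCP at [0.199, -0.513, 0.231] pointing down, gripper open.
Joint ranges: [-2.65, 2.65], [-0.97, 1.79], [-1.3, 1.35], [-1.93, 2.1], [-1.47, 1.37], [-3.14, 3.14]. Speed limits (rad/s): [2.57, 2.57, 3.14, 3.14, 3.14, 3.14].

## Interface

Orientations are given as a rotation vector (axis times angle).
In Python, from workcell import robot gives the robot as it stands. Calls block until the motion is done:
- robot.move_pose(position, orientation): joint-space move of the TCP to a pose.
- robot.servo_line(position, speed=0.15, frame=None, guard=None): straight line of the TCP; frame=None keeps the orientation; speed is the mean speed in m/s. With guard (N) it stops when the force on the tool has changed by that much, and returns True; else False.
- robot.movej(angles): joint-space move.
- robot.gripper_to(opening, strength=None): opening from 0.0 (shut) to 1.0 (fully open); strength is the grip in N (None keeps the last); returns when the fingers have stopped.
- robot.sleep(seconds).
- robot.ik(position, orientation): joint angles nearest the present ones, or None.
- robot.state(): the state.
- robot.snapshot(name): name is "scene" or "top" or "wrist"; returns a dict with "frame" (420x560x3 uint8, red, green, blue), "depth" (420x560 float32, m along the optical axis (not along the pixel's ray), 0 where there is no reading), "K" (3x3 intrinsics, pixels), "D" ([k1, k2, p1, p2, k3] as OpenCV has them; the pictures are not rectified), "eye" and "attitude" of the camera in the world; the wrist camera has in their place "tool_from_camera" (4x4, takes a point from camera to tool coordinates, whose origin is the TCP and whose axes are the flange's). Camera axes: x right, y down, z forward; pixel columns grow to the right and rows downward; lengths in m; the calibration is good to about 2 mm. A picture is of the moment at which its call begins: read the wrist's pose just before it.
A pose or a line that the arm cannot do raises robot.MotionError and nothing moves.
- robot.job_done(): hands the job in; it is judged then, once.
Trained networks look in the newest picture that a camera, given by its name, has taken for a name from the list of things; names that differ only in an ending like _2 or _b are one class to them, and where a whole thing is asked for, a point or a joint stands for the part that bears it (a point fixed in the world has none). Each returns a list of dicts, best first, with "conf" (0 to 1); they miss things now and then, are a little off and sometimes report something else, mostly with a low value. They report only what shows in the picture. A call takes as long as a camera call.
- robot.masks_of(camera, target): "mask" (420x560 bool, what is visible of it) and "bbox" ([left, top, width, height] in pixels, round what is visible of it).
- robot.tip_of(camera, target): "location" ([column, row] in pixels: a listed point, or the origin of a listed thing).
The state is a dict: "time_s": time; "joints": joint angles; "joint_velocities": joint speeds; "joint_torque": joint torques, N m; "tcp_pos": TCP position; "tool_rot": TCP orientation; "contact_force": force on the tool from outside, world axes, zero at the start; "torque": the same for the moment, N m; "finger_gap": opening from 0.0 (shut) to 1.0 (fully open); "grip_force": force on a finger pad.
Only numpy, scipy, OpenCV 4.12 (cv2) and the standard library are available. Lean on these libraries where they do the work, as an engineer would, in place of code of your own. Each camera call takes 0.05 s, during which the arm holds its last target. There are 200 camera calls.

## Task

Open the coffee corner for guests: put the loose wooden lid with the bar handle on the open steel canister, turn it back (anticlockwise from above) until it drops into place, then screw it forward (clockwise) fully home against its stop. Then turn the pivoted sign on its stand half a turn, so that its cup side instead of its cross side looks out to the guests, away from the robot, square with its base. Leave everything else on the counter where it stands.

Things in the scene. Friction and masses are not known exactly. Their poses are not given: they have to be found in the camera images.
- canister: Open steel canister, 104 mm across, fixed to the counter on a square plywood foot (125 x 125 x 20 mm, sides along its x and y). Origin: centre of the foot's underside, on the counter, z up. The lid, once dropped in, turns only clockwise, by about 70 degrees, to hard stops inside; there the lid's bar lies along the canister's x axis, to within 5 degrees.
- canister_mouth (a point): Centre of the mouth, level with the rim top, 140 mm above the counter; axes as the canister's. The mouth has a flat inward ledge, flush with the rim, 6 mm thick, leaving a hole 67 mm across, with a pair of gaps facing each other, about 56 degrees wide for the lid's lugs.
- canister_gap (a point): Middle of one of the two gaps in the ledge, at rim height, 39 mm from the mouth's centre, 70 degrees anticlockwise (from above) of the canister's +x; the second gap is across the mouth. The lid drops in when its bar points along the gaps within about 7 degrees.
- lid: Loose wooden twist lid with a steel plug below, 108 mm across, 55 mm high, about 0.18 kg; starts right way up on the counter at any yaw. Origin: centre of its underside, z up. Plug 62 mm across, z 0 to 21 mm, its lowest 5 mm tapered to 52 mm; disc 108 mm across, z 21 to 27 mm. A half turn makes no difference: either lug may go in either gap.
- lid_bar (a point): Middle of the top of the lid's bar handle, 55 mm above the lid's origin; axes as the lid's. The bar lies along the lid's x: 66 mm long, 14 mm wide, 28 mm high (lid z 27 to 55 mm).
- lid_lug (a point): Outer end of one of the two lugs on the plug, at the lid's +x under the bar's end, 39 mm from the axis (the other at -x): 24 mm wide, lid z 8 to 13 mm. With lugs resting on the ledge the lid's origin is 132 mm above the counter; over the gaps, free to fall, it drops 13 mm until the disc rests on the rim (origin at 119 mm).
- sign_base: Foot of the sign, plywood, 70 mm (x) by 150 mm (y) by 22 mm high, fixed to the counter. Origin: centre of its underside, z up. Its +x axis points to the guests, away from the robot.
- sign_top (a point): Middle of the top edge of the sign's plywood board, on the pivot axis, 165 mm above the counter; turns with it: x is the normal on the cup side, y runs along the board. Board 130 mm wide, 110 high, 10 thick, its lower edge 55 mm above the counter. One side bears a raised dark cup on a saucer, the other a raised cross (X), 3 mm proud; the top 40 mm is plain.
- sign (a joint): Turn of the board about its upright pivot, rad, anticlockwise from above positive, no stops; light friction (about 0.04 N m) keeps it where it is left. 0 or 2 pi: cup side square to the guests (+x of the foot); pi: cross side to the guests. Starts within 0.4 of pi.
- mug: White mug, 80 mm across, 90 mm high; a bystander, to be left where it stands. Origin at the centre of its underside.
- tumbler: Glass tumbler, 68 mm across, 85 mm high; a bystander, to be left where it stands. Origin at the centre of its underside.
- bowl: White bowl, 110 mm across, 50 mm high; a bystander, to be left where it stands. Origin at the centre of its underside.
- saucer: White saucer, 120 mm across, 18 mm high; a bystander, to be left where it stands. Origin at the centre of its underside.
- spoon: Steel spoon, 120 mm long, lying flat; a bystander, to be left where it stands. Origin at the centre of its underside.
- jar: Closed glass jar with a dark metal cap, 72 mm across, 110 mm high; a bystander, to be left where it stands. Origin at the centre of its underside.
- tea_box: Closed plywood tea box, 80 x 120 x 60 mm; a bystander, to be left where it stands. Origin at the centre of its underside.

How it is judged:
By the outcome, as a careful person would: the job done as asked, in the order asked, and still so for the second after the job is handed in, with the robot touching nothing.
It also fails if it takes over 69 s, if anything falls off the work surface, if the arm or the gripper's body presses on something with over 40 N, if the wrist force passes 120 N, or if a joint passes its speed limit or range.

## Working session

There is one attempt and no reset: what is moved stays moved. The work goes in short steps, each a Python script; the robot and the scene stay as the last script left them, time stands still between calls to the robot, and variables do not carry over. Pictures are saved under pics/ and viewed, at most 10 in all, crops included, and the job is handed in when it is done.

```bash
ls; mkdir -p pics
cat > h.py <<'E'
import numpy as np, cv2
from scipy.spatial.transform import Rotation as R
from workcell import robot
def snap(c):
    s=robot.state(); d=robot.snapshot(c)
    if c=="wrist":
        T=np.eye(4);T[:3,:3]=R.from_rotvec(s["tool_rot"]).as_matrix();T[:3,3]=s["tcp_pos"]
        d["T"]=T@np.array(d["tool_from_camera"])
    else:
        a=np.array(d["attitude"]);T=np.eye(4)
        T[:3,:3]=a if a.shape==(3,3) else R.from_rotvec(a).as_matrix() if a.size==3 else R.from_quat(a).as_matrix()
        T[:3,3]=d["eye"];d["T"]=T
    return d
def rays(d,uv):
    p=cv2.undistortPoints(np.array(uv,float).reshape(-1,1,2),np.array(d["K"]),np.array(d["D"],float))[:,0]
    return np.c_[p,np.ones(len(p))]
def at_z(d,uv,z):
    r=rays(d,uv)@d["T"][:3,:3].T;o=d["T"][:3,3]
    return o+r*((z-o[2])/r[:,2])[:,None]
def cloud(d,mask=None):
    m=d["depth"]>0
    if mask is not None:m=m&mask
    v,u=np.nonzero(m)
    r=rays(d,np.c_[u,v])*d["depth"][v,u][:,None]
    return r@d["T"][:3,:3].T+d["T"][:3,3]
def down(yaw): # tool z down, tool y (closing) direction: at yaw -> world angle
    y=np.array([np.cos(yaw),np.sin(yaw),0]);z=np.array([0,0,-1.]);x=np.cross(y,z)
    return R.from_matrix(np.c_[x,y,z]).as_rotvec()
E
python3 - <<'E'
from h import *
s=robot.state();print(s)
for c in("scene","top"):
    d=snap(c);cv2.imwrite(f"pics/{c}0.png",d["frame"][:,:,::-1]);print(c,d["attitude"],d["eye"],d["K"])
    for t in("lid","canister","sign_base","sign_top","mug","tumbler","bowl","saucer","spoon","jar","tea_box"):
        for m in robot.masks_of(c,t)[:1]:
            p=cloud(d,m["mask"]);print(t,round(m["conf"],2),m["bbox"],np.median(p,0).round(3) if len(p) else None,np.percentile(p[:,2],97).round(3) if len(p) else None)
    for t in("lid","lid_bar","lid_lug","canister","canister_mouth","canister_gap","sign_base","sign_top"):
        print(t,[(np.round(x["location"]),round(x["conf"],2)) for x in robot.tip_of(c,t)[:2]])
print(robot.state()["time_s"])
E
```

```text
pics
workcell.py
{'time_s': 0.0, 'joints': array([-1.33522049e+00,  3.26969822e-01, -1.93619217e-01,  1.05200659e+00,
       -3.12351952e-05,  1.43658441e+00]), 'joint_velocities': array([-0.00171116,  0.00014655, -0.00218466, -0.00015625, -0.00032509,
       -0.00085187]), 'joint_torque': array([-7.40376345e-04, -4.43401587e+01,  2.62438774e+01,  1.53774099e-02,
       -2.68470176e-04, -1.23462013e-05]), 'tcp_pos': array([ 0.19863231, -0.51222824,  0.23047431]), 'tool_rot': array([-3.08628179e+00, -5.77227336e-01,  1.92074637e-04]), 'contact_force': array([-0.0438577 , -0.51289439,  0.67408877]), 'torque': array([-0.0387263 ,  0.01795362,  0.05812258]), 'grip_force': 0.0, 'finger_gap': 1.0046798963011658}
scene [-0.77516244 -2.58705771  1.12171481] [0.92639263 0.60658363 0.77988902] [[486.16053875   0.         278.37610368]
 [  0.         486.16053875 206.94481466]
 [  0.           0.           1.        ]]
lid 0.6 [251.2, 224.0, 50.6, 33.6] [0.558 0.027 0.029] 0.057
canister 0.95 [175.8, 118.5, 52.3, 77.2] [ 0.592 -0.255  0.083] 0.141
sign_base 0.97 [316.0, 240.4, 68.8, 123.9] [0.5
[... 1549 characters left out ...]
, 52.2] [ 0.379 -0.145  0.02 ] 0.05
saucer 0.71 [173.8, 276.6, 57.1, 57.3] [0.383 0.161 0.009] 0.019
spoon 0.81 [249.3, 292.0, 54.4, 21.9] [0.386 0.023 0.01 ] 0.02
jar 0.6 [343.8, 118.2, 44.7, 44.5] [ 0.726 -0.168  0.107] 0.112
tea_box 0.75 [163.1, 114.5, 59.2, 43.8] [0.735 0.182 0.059] 0.063
lid [(array([270., 222.]), 0.75)]
lid_bar [(array([271., 219.]), 0.79)]
lid_lug [(array([264., 239.]), 0.89)]
canister [(array([413., 214.]), 0.92), (array([270., 219.]), 0.47)]
canister_mouth [(array([432., 208.]), 0.56)]
canister_gap [(array([419., 195.]), 0.88), (array([263., 239.]), 0.62)]
sign_base [(array([163., 221.]), 0.62), (array([418., 194.]), 0.29)]
sign_top [(array([141., 220.]), 0.78)]
2.0
```

View pics/top0.png

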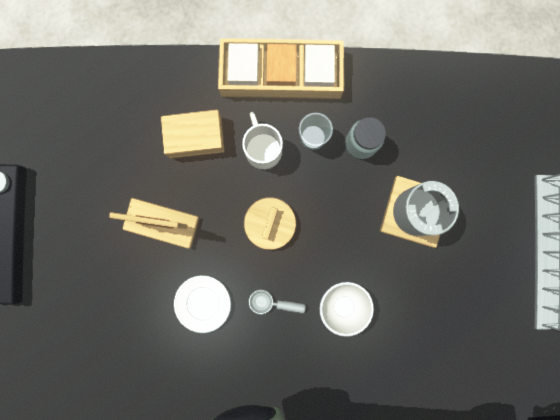

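View pics/scene0.png

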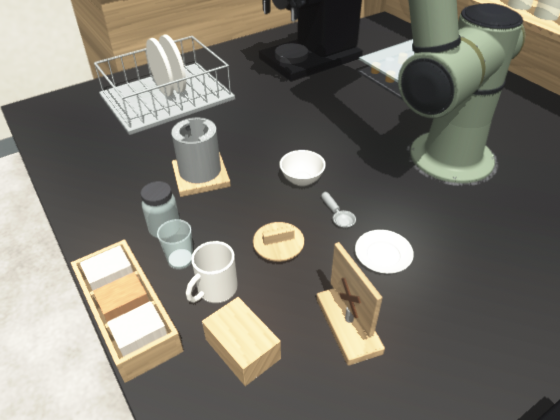

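```bash
cat > m.py <<'E'
from h import *
def rect(p): # minAreaRect centre, sizes, angle of long side
    (c,(w,h),a)=cv2.minAreaRect(p[:,:2].astype(np.float32)*1000)
    if w<h:a+=90;w,h=h,w
    return np.round(np.array(c)/1000,4),round(w),round(h),round((a+90)%180-90,1)
def box(P,x,y,z): return P[(P[:,0]>x[0])&(P[:,0]<x[1])&(P[:,1]>y[0])&(P[:,1]<y[1])&(P[:,2]>z[0])&(P[:,2]<z[1])]
def circ(p):
    A=np.c_[2*p[:,:2],np.ones(len(p))];s=np.linalg.lstsq(A,(p[:,:2]**2).sum(1),rcond=None)[0]
    return s[:2].round(4),round(float(np.sqrt(s[2]+s[:2]@s[:2])),4)
E
python3 - <<'E'
from m import *
for c in("top","scene"):
    d=snap(c);P=cloud(d)
    print(c)
    print("bar",rect(box(P,(.5,.61),(-.04,.08),(.046,.062))))
    print("disc",rect(box(P,(.5,.61),(-.04,.08),(.02,.032))))
    r=box(P,(.48,.68),(-.38,-.18),(.133,.147));print("rim",rect(r),cv2.minEnclosingCircle(r[:,:2].astype(np.float32)))
    print("foot",rect(box(P,(.48,.7),(-.4,-.2),(.014,.026))))
    print("board top",rect(box(P,(.42,.68),(.1,.36),(.158,.172))))
    print("base",rect(box(P,(.46,.64),(.14,.36),(.016,.028))))
E
```

```text
top
bar (array([0.5549, 0.0193]), 66, 14, -17.4)
disc (array([0.5553, 0.0196]), 106, 106, -62.9)
rim (array([ 0.586, -0.291]), 103, 102, -88.8) ((0.5852914452552795, -0.29149287939071655), 0.05305897071957588)
foot (array([ 0.5861, -0.2908]), 127, 126, 74.7)
board top (array([0.5518, 0.2517]), 128, 10, 82.9)
base (array([0.5521, 0.2521]), 150, 70, 74.9)
scene
bar (array([0.5521, 0.0188]), 66, 17, -16.2)
disc (array([0.5519, 0.0178]), 108, 106, 48.6)
rim (array([ 0.584 , -0.2908]), 106, 103, 68.2) ((0.5827434659004211, -0.2916514575481415), 0.05438865348696709)
foot (array([ 0.5832, -0.2908]), 126, 126, -16.5)
board top (array([0.5496, 0.2503]), 132, 12, 83.2)
base (array([0.5498, 0.2509]), 152, 71, 75.6)
```

The top view shows the lid at about (270,222), the sign at (160,222), and the canister mouth at (432,208) with its gaps running up-left/down-right. The scene view shows the cross side facing the guests at (350,295). Next I look closer with the wrist camera.

Run:
```python
from m import *
s=robot.state();T=R.from_rotvec(s["tool_rot"]).as_matrix();print("y dir",np.degrees(np.arctan2(T[1,1],T[0,1])))
d=snap("top");m=at_z(d,[(419,195)],.14)[0];print("gap pt",m,np.degrees(np.arctan2(m[1]+.291,m[0]-.585)),np.hypot(m[1]+.291,m[0]-.585))
def gapscan(P,c):
    # fraction of points at the ledge height per angle, r 36..46mm
    q=P[:,:2]-c;r=np.hypot(*q.T);a=np.degrees(np.arctan2(q[:,1],q[:,0]))%180
    k=(r>.036)&(r<.046);h=(np.abs(P[:,2]-.14)<.012)
    n=np.histogram(a[k],36,(0,180))[0];g=np.histogram(a[k&h],36,(0,180))[0];return np.round(g/np.maximum(n,1),1)
print(gapscan(cloud(d),np.array([.5855,-.291])))
for yaw in (73,55,145,-35,-105,165,-15,-7,-187):
    for p in([.585,-.291,.2],[.5535,.019,.2],[.551,.251,.2]):
        q=robot.ik(p,down(np.radians(yaw)));print(yaw,p,None if q is None else np.round(q,2))
robot.move_pose([.585-.0,-.291,.36],down(np.radians(73)))
d=snap("wrist");print(robot.state()["tcp_pos"],robot.state()["time_s"]);P=cloud(d)
r=box(P,(.48,.68),(-.38,-.18),(.130,.150));c,_=cv2.minEnclosingCircle(r[:,:2].astype(np.float32))
print("rim",rect(r),c,_,np.median(r[:,2]));print(gapscan(P,np.array(c)))
print("foot",rect(box(P,(.48,.7),(-.4,-.2),(.012,.028))))
cv2.imwrite("pics/w1.png",d["frame"][:,:,::-1])
robot.move_pose([.5535,.019,.27],down(np.radians(73)))
d=snap("wrist");print(robot.state()["tcp_pos"],robot.state()["time_s"]);P=cloud(d)
b=box(P,(.5,.61),(-.04,.08),(.046,.064));print("bar",rect(b),np.median(b[:,2]))
b=box(P,(.48,.63),(-.06,.10),(.02,.035));print("disc",cv2.minEnclosingCircle(b[:,:2].astype(np.float32)))
cv2.imwrite("pics/w2.png",d["frame"][:,:,::-1])
```

```text
y dir -68.81283585455661
gap pt [ 0.60904762 -0.26522575  0.14      ] 46.98485297256849 0.035250535644563666
[0.7 0.8 0.9 1.  1.  1.  0.  0.  0.  0.  0.  0.  0.  0.  0.  0.  0.7 0.6
 0.7 0.7 0.7 0.7 0.7 0.7 0.7 0.7 0.7 0.7 0.6 0.8 0.7 0.7 0.7 0.7 0.7 0.7]
73 [0.585, -0.291, 0.2] [-0.57  0.54  0.06  1.09  0.   -0.28]
73 [0.5535, 0.019, 0.2] [-0.1   0.36 -0.23  0.98  0.    0.2 ]
73 [0.551, 0.251, 0.2] [ 0.31  0.45 -0.09  1.03  0.    0.6 ]
55 [0.585, -0.291, 0.2] [-0.57  0.54  0.06  1.09  0.    0.04]
55 [0.5535, 0.019, 0.2] [-0.1   0.36 -0.23  0.98  0.    0.51]
55 [0.551, 0.251, 0.2] [ 0.31  0.45 -0.09  1.03  0.    0.92]
145 [0.585, -0.291, 0.2] [-0.57  0.54  0.06  1.09  0.   -1.53]
145 [0.5535, 0.019, 0.2] [-0.1   0.36 -0.23  0.98  0.   -1.06]
145 [0.551, 0.251, 0.2] [ 0.31  0.45 -0.09  1.03  0.   -0.65]
-35 [0.585, -0.291, 0.2] [-0.57  0.54  0.06  1.09  0.    1.61]
-35 [0.5535, 0.019, 0.2] [-0.1   0.36 -0.23  0.98  0.    2.08]
-35 [0.551, 0.251, 0.2] [ 0.31  0.45 -0.09  1.03  0.    2.49]
-105 [0.585, -0.291, 0.2] [-0.57  0.54  0.06  1.09  0.    2.83]
-105 [0.5535, 0.019, 0.2] [-0.1   
[... 692 characters left out ...]
  0.06  1.09  0.   -2.02]
-187 [0.5535, 0.019, 0.2] [-0.1   0.36 -0.23  0.98  0.   -1.55]
-187 [0.551, 0.251, 0.2] [ 0.31  0.45 -0.09  1.03  0.   -1.14]
[ 0.58433506 -0.29180518  0.35967211] 3.8917
rim (array([ 0.5838, -0.2921]), 103, 102, 28.5) (0.5839407444000244, -0.2917082607746124) 0.05226273834705353 0.14071253353676877
[0.8 0.8 0.8 0.8 0.8 0.4 0.  0.  0.  0.  0.  0.  0.  0.  0.  0.  0.1 0.1
 0.2 0.  0.3 0.8 0.8 0.8 0.8 0.8 0.8 0.8 0.8 0.8 0.8 0.7 0.8 0.8 0.8 0.8]
foot (array([ 0.5832, -0.2922]), 126, 123, -15.2)
[0.55439637 0.0177187  0.27047484] 5.175
bar (array([0.5537, 0.0198]), 66, 14, -17.3) 0.055742702346941286
disc ((0.5537749528884888, 0.01977703347802162), 0.0540928840637207)
```

Run:
```python
from m import *
def st(t=""):
    s=robot.state();print(t,round(s["time_s"],1),s["tcp_pos"].round(4),s["contact_force"].round(1),s["torque"].round(2),round(s["finger_gap"],3),round(s["grip_force"],1));return s
L=np.array([.5537,.0197]);C=np.array([.584,-.2918])
robot.gripper_to(.5);robot.move_pose([*L,.12],down(np.radians(72.7)))
print(robot.servo_line([*L,.032],speed=.08,guard=15));st("down")
robot.gripper_to(0.,60);st("grip")
robot.servo_line([*L,.24],speed=.2);st("lift")
robot.move_pose([*C,.24],down(np.radians(113)));st("above");robot.sleep(.3);s=st()
d=snap("wrist");cv2.imwrite("pics/w3.png",d["frame"][:,:,::-1])
b=box(cloud(d),(.5,.68),(-.38,-.2),(.222,.245));print("disc",cv2.minEnclosingCircle(b[:,:2].astype(np.float32)) if len(b) else 0,np.median(b[:,2]) if len(b) else 0)
d=snap("top");b=box(cloud(d),(.5,.68),(-.38,-.2),(.222,.245));print("disc top",cv2.minEnclosingCircle(b[:,:2].astype(np.float32)) if len(b) else 0)
```

```text
False
down 7.6 [0.5542 0.0197 0.0325] [-1.  -0.2 -0.4] [-0.   -0.01  0.01] 0.499 0.0
grip 7.9 [0.554  0.0195 0.0324] [ 0.3 -0.4  4.1] [-0.1   0.09 -0.01] 0.146 61.3
lift 9.1 [0.5528 0.0198 0.2387] [-0.5 -0.  -2.6] [-0.   -0.04 -0.04] 0.151 60.8
above 10.3 [ 0.5839 -0.2908  0.2393] [-0.1  0.6 -1.8] [-0.   -0.01 -0.02] 0.152 60.8
 10.6 [ 0.5843 -0.2908  0.2402] [ 0.1 -0.5 -1.9] [ 0.   -0.05 -0.05] 0.153 60.8
disc ((0.5845657587051392, -0.29034602642059326), 0.05415011942386627) 0.23572638497231624
disc top ((0.5867730379104614, -0.28820696473121643), 0.05444889888167381)
```

View pics/w3.png

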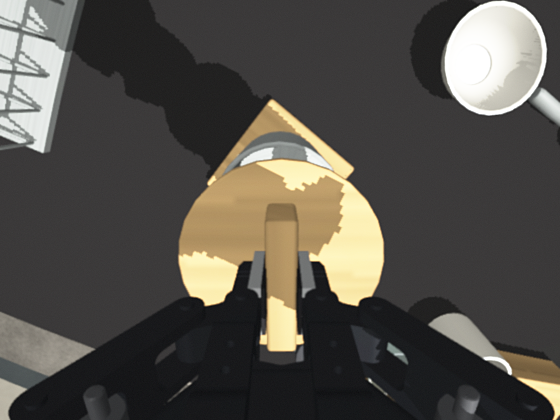

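The wrist view shows the lid held squarely by its bar, with the disc centred near (281,255) and the canister below it. The disc sits about 1.5 mm off the measured mouth, so I correct that, place the lid and turn it.

Run:
```python
from m import *
def st(t=""):
    s=robot.state();print(t,round(s["time_s"],1),s["tcp_pos"].round(4),s["contact_force"].round(1),s["torque"].round(2),round(s["finger_gap"],3),round(s["grip_force"],1));return s
C=np.array([.5832,-.2934]);o=.0325
robot.move_pose([*C,.19],down(np.radians(113)))
print(robot.servo_line([*C,.132+o-.006],speed=.05,guard=8));s=st("rest")
z=s["tcp_pos"][2]
for y in (120,127,134,140,144.8):
    robot.move_pose([*C,z-.0005],down(np.radians(y)));st(y)
print(robot.servo_line([*C,.119+o-.004],speed=.04,guard=12));st("drop")
```

```text
True
rest 11.6 [ 0.5833 -0.2935  0.1644] [-0.3  0.8  5.5] [ 0.12  0.19 -0.01] 0.147 61.8
120 11.8 [ 0.5836 -0.2936  0.1644] [0.5 0.3 3.9] [0.01 0.05 0.19] 0.147 61.6
127 12.1 [ 0.5836 -0.2937  0.1643] [-0.1 -0.7  3.8] [-0.06 -0.01  0.11] 0.146 61.7
134 12.3 [ 0.5835 -0.2936  0.1641] [-0.3  0.2  4.6] [-0.04 -0.02  0.1 ] 0.15 61.7
140 12.6 [ 0.5824 -0.2929  0.1627] [ 0.1 -0.4 -1.6] [-0.02 -0.   -0.02] 0.146 60.8
144.8 12.8 [ 0.5827 -0.2931  0.1631] [ 0.1 -0.7 -1.6] [-0.02  0.   -0.02] 0.15 60.8
True
drop 13.2 [ 0.5836 -0.2937  0.1512] [-0.5  0.1  3.9] [-0.03 -0.02  0.  ] 0.155 62.0
```

Rest height and the 13 mm drop both match. Now I screw it clockwise to the stop.

Run:
```python
from m import *
def st(t=""):
    s=robot.state();print(t,round(s["time_s"],1),s["tcp_pos"].round(4),s["contact_force"].round(1),s["torque"].round(2),round(s["finger_gap"],3),round(s["grip_force"],1));return s
s=robot.state();p=np.array([.5834,-.2935,.1512])
for y in [130,115,100,88,82]+list(np.arange(80,64,-1.5)):
    robot.move_pose(p,down(np.radians(y)));s=st(y)
    if abs(s["torque"][2])>.7 and y<83:break
T=R.from_rotvec(s["tool_rot"]).as_matrix();print("actual yaw",np.degrees(np.arctan2(T[1,1],T[0,1])))
```

```text
130 13.5 [ 0.5836 -0.2939  0.1513] [ 0.  -0.7  0.9] [-0.23 -0.17 -0.03] 0.155 61.6
115 13.9 [ 0.5834 -0.2938  0.1513] [-0.2 -0.3  1.7] [-0.27 -0.14 -0.03] 0.153 61.7
100 14.3 [ 0.5833 -0.2937  0.1513] [-0.5 -0.3  1.5] [-0.22 -0.08 -0.02] 0.147 61.7
88 14.6 [ 0.5832 -0.2936  0.1513] [-0.8 -0.   2.4] [-0.26  0.01 -0.  ] 0.148 61.8
82 14.8 [ 0.5833 -0.2935  0.1512] [-0.3  0.   3.6] [-0.24  0.04 -0.02] 0.154 61.8
80.0 15.1 [ 0.5836 -0.2936  0.1513] [ 1.2 -0.2  1.3] [-0.28 -0.28  0.05] 0.148 61.7
78.5 15.3 [ 0.5836 -0.2936  0.1513] [ 1.9 -0.6  2.5] [-0.27 -0.33  0.06] 0.154 61.7
77.0 15.6 [ 0.5835 -0.2935  0.1513] [ 0.5 -0.3  2.1] [-0.31 -0.32  0.09] 0.15 61.7
75.5 15.8 [ 0.5834 -0.2935  0.1513] [ 2.5 -1.9  3.2] [-0.3  -0.31  0.1 ] 0.147 61.8
74.0 16.1 [ 0.5834 -0.2936  0.1513] [ 2.  -1.   2.8] [-0.31 -0.3   0.05] 0.147 61.8
72.5 16.3 [ 0.5834 -0.2935  0.1513] [ 1.5 -0.   3.7] [-0.24 -0.35  0.05] 0.153 61.8
71.0 16.6 [ 0.5837 -0.2932  0.1513] [3.  0.6 3.6] [ 0.01 -0.56  0.25] 0.149 61.9
69.5 16.8 [ 0.5838 -0.2931  0.1513] [3.9 1.5 3.2] [ 0.11 -0.69  0.88] 0.148 62.6
actual yaw 69.63346685122542
```

Run:
```python
from m import *
p=np.array([.5834,-.2935,.1512])
robot.gripper_to(.5);robot.servo_line([*p[:2],.25],speed=.2)
robot.move_pose([*p[:2],.36],down(np.radians(70)))
robot.sleep(.2);d=snap("wrist");cv2.imwrite("pics/w4.png",d["frame"][:,:,::-1]);P=cloud(d)
b=box(P,(.5,.68),(-.38,-.2),(.164,.185));print("bar",rect(b),np.median(b[:,2]))
b=box(P,(.5,.68),(-.38,-.2),(.138,.155));print("disc",cv2.minEnclosingCircle(b[:,:2].astype(np.float32)),np.median(b[:,2]))
print("foot",rect(box(P,(.48,.7),(-.4,-.2),(.012,.028))))
d=snap("top");b=box(cloud(d),(.5,.68),(-.38,-.2),(.164,.185));print("bar top",rect(b) if len(b)>5 else 0)
robot.move_pose([.551,.251,.30],down(np.radians(-7)));robot.sleep(.2)
d=snap("wrist");P=cloud(d);cv2.imwrite("pics/w5.png",d["frame"][:,:,::-1])
print("board top",rect(box(P,(.42,.68),(.1,.36),(.158,.172))));print("base",rect(box(P,(.46,.64),(.14,.36),(.014,.028))))
print(robot.state()["time_s"],robot.state()["joints"].round(2))
```

```text
bar (array([ 0.5838, -0.292 ]), 66, 14, -19.5) 0.17462773189776687
disc ((0.5839748382568359, -0.29180246591567993), 0.054185546934604645) 0.14678330642783588
foot (array([ 0.5464, -0.2815]), 126, 52, 70.7)
bar top (array([ 0.585 , -0.2916]), 67, 16, -18.3)
board top (array([0.5517, 0.2516]), 130, 10, 82.8)
base (array([0.5517, 0.2512]), 149, 70, 75.5)
20.9083 [ 0.3   0.4   0.09  1.26 -0.    2.  ]
```

View pics/w4.png

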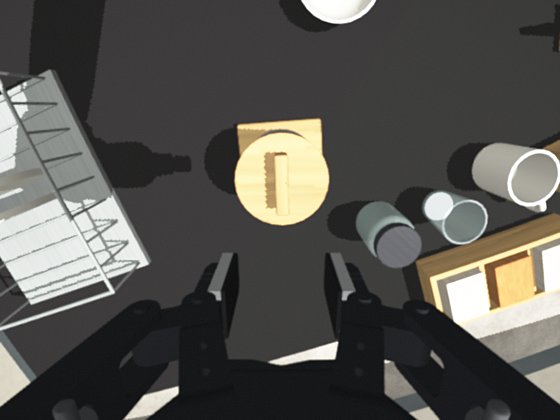

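View pics/w5.png

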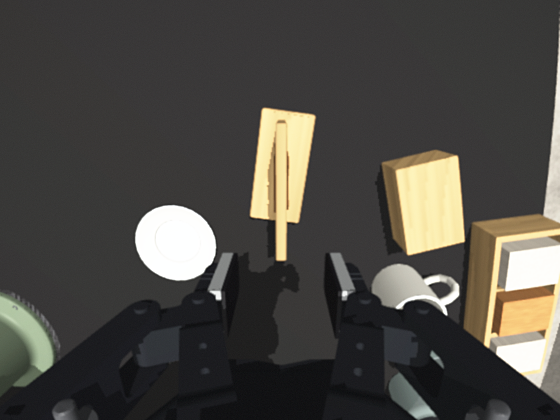

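Both views look right: the lid sits on the rim at z 0.147 with its bar at the stop, about 4° past the canister's x, and the board is edge-on at (281,190) over its foot. Now the sign.

Run:
```python
from m import *
def st(t=""):
    s=robot.state();print(t,round(s["time_s"],1),s["tcp_pos"].round(4),s["contact_force"].round(1),s["torque"].round(2),round(s["finger_gap"],3),round(s["grip_force"],1));return s
c=[.5516,.2515]
robot.move_pose([*c,.21],down(np.radians(-7.2)))
print(robot.servo_line([*c,.134],speed=.08,guard=12));st("down")
robot.gripper_to(0.,30);st("grip")
q0=robot.ik([*c,.134],down(np.radians(-7.2)))
for y in(30,75,120,150,165.3):
    q=np.array(q0,float);q[5]-=np.radians(y+7.2);robot.movej(q);st(y)
robot.gripper_to(.5);robot.servo_line([*c,.30],speed=.2);robot.sleep(.2)
d=snap("wrist");P=cloud(d)
print("board top",rect(box(P,(.42,.68),(.1,.36),(.158,.172))));print("base",rect(box(P,(.46,.64),(.14,.36),(.014,.028))))
for c in("top","scene"):
    d=snap(c);P=cloud(d);cv2.imwrite(f"pics/{c}9.png",d["frame"][:,:,::-1]);print(c)
    b=box(P,(.42,.68),(.1,.36),(.158,.172))
    if len(b)>5:print("board top",rect(b))
st()
```

```text
False
down 22.5 [0.5521 0.2517 0.1346] [-0.   0.7  0.5] [ 0.02 -0.08  0.03] 0.498 0.0
grip 22.8 [0.5513 0.2517 0.1345] [-2.8  0.7  4.2] [0.   0.53 0.04] 0.11 31.0
30 23.5 [0.5507 0.2516 0.1345] [-4.9 -1.1  6.7] [-0.04  0.91  0.04] 0.117 31.3
75 24.3 [0.5502 0.251  0.1345] [-7.3 -1.8  7.3] [-0.33  1.2   0.09] 0.114 31.5
120 25.1 [0.5503 0.2502 0.1345] [-6.5 -4.1  9.5] [-0.73  1.21  0.07] 0.114 31.6
150 25.6 [0.5506 0.2498 0.1345] [-6.1 -6.8  8.5] [-0.9   1.09  0.01] 0.111 31.5
165.3 26.0 [0.5509 0.2497 0.1345] [-5.1 -5.8  7.6] [-1.    0.88  0.05] 0.117 31.5
board top (array([0.5505, 0.251 ]), 130, 10, 75.2)
base (array([0.5506, 0.2515]), 148, 70, 75.4)
top
board top (array([0.549 , 0.2411]), 109, 10, 75.4)
scene
board top (array([0.5495, 0.2503]), 132, 12, 75.4)
 27.7 [0.5514 0.2514 0.2994] [-0.3 -0.   0.1] [-0.01  0.01 -0.01] 0.5 0.0
```

View pics/scene9.png

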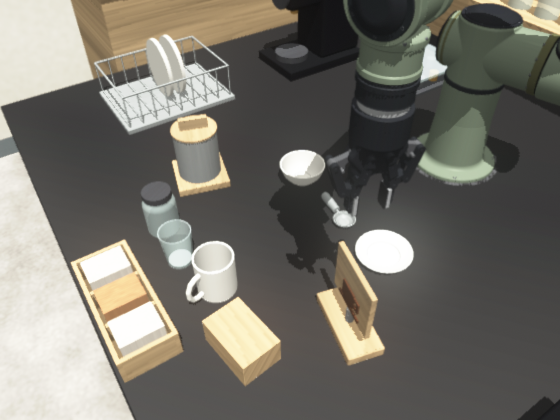

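The scene view shows the cup relief facing the guests at (352,298), the board square with its foot (75.3° against 75.4°), the lid on at (195,128), and the bystanders where they were. I'm handing it in.

```bash
python3 -c "
from workcell import robot
print(robot.job_done())"
```

```text
the job is handed in; nothing more can be done
None
```

The job is handed in at about 28 s: the lid dropped in and is screwed clockwise to its stop (bar about 4° past the canister's x), and the sign's cup side faces the guests, square with its base to within about 0.2°, with nothing else seen to have moved; no verdict came back.

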